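Take up a shampoo bar with the tongs

ROBOT

A 7-joint arm with a two-finger parallel gripper is mounted at the origin on the work surface. World frame = base frame: x ahead of the robot, y to its left, z up, the work surface at z = 0. Lengths are in m, angles in rad, forces in N, time in s.
With the tool pointing down it reaches from about 0.425 to 0.925 m from the base axis. Payload 6.8 kg.
Tool frame: the origin (TCP) lies at the very end of the fingers, on their centre line; the grasp point (between the pads) lies 19 mm behind it; z points along the fingers, y is the line along which they close (so a half turn about z gives the same grasp; the last joint's range is limited). The gripper opens to 85 mm and grips with 20 to 120 N. Pads are 22 mm wide; open, the fingers measure 114 mm over their backs; the gripper's body (76 mm by 85 mm) begins 54 mm behind the grasp point. The pads swing forward as they close: fully open they stand 13 mm farther back than shut.
Start: joints at [1.203, 0.477, 0.022, 1.555, -0.011, 1.109, -0.083], TCP at [0.173, -0.652, 0.231] pointing down, gripper open.
Joint ranges: [-2.96, 2.96], [-0.34, 2.1], [-1.41, 1.46], [0.24, 2.44], [-1.37, 4.51], [0.17, 1.92], [-2.96, 2.96]. Speed limits (rad/s): [2.39, 2.39, 3.14, 3.14, 3.14, 3.14, 3.14].

INTERFACE

Orientations are given as a unit quaternion [w, x, y, z].
In Python, from station import bot gives the robot as it stands. The module is installed in compiled form; this text tells all that it offers.
- The arm moves only by the shell command python3 -m jog 'ROWS' [OPENING] [FORCE]. ROWS is JSON, a list of rows, each a list of 4 numbers: the shift along the tool's x, y, z in cm, then the turn about the tool's z in rad. In form: [[x, y, z, spin], ...]. A call has 1 to 20 rows; each row is the pose to reach, as a shift and turn from the pose commanded when the call began, along the tool's axes at that moment; what a row does not reach only later rows make up. A row lasts 1/12 s, in which the tool goes at most 41.7 mm and 7.16 degrees, less where a joint would pass 70% of its speed; a pose out of reach is approached as far as the arm can. A call with a gripper value outside its range is refused whole. OPENING is the closure, from -1 (fully open) to 1 (shut), set as the call begins (- or left out, the last holds). The fingers move at their own pace and stop on an object; FORCE is the grip in N (left out, the last holds). Time passes only in rows, so rows that repeat a pose let the fingers close. It gives the time, the measured TCP pose, the force, the opening and the grip force at its end, in the units of the state.
- bot.get_obs(): the state, without advancing time (a new reading comes with each control period).
- bot.read_camera(name): name is "scene" or "top"; returns a dict with "pixels" (420x560x3 uint8, red, green, blue), "depth" (420x560 float32, m along the optical axis (not along the pixel's ray), 0 where there is no reading), "fovy" (degrees; the focal length in pixels is half the picture's height over the tangent of half this angle, whatever the lens; pixels are square), "cx", "cy" (the principal point, pixels), "pose" (4x4, takes a point from camera to world coordinates). Camera axes: x right, y down, z forward; pixel columns grow to the right and rows downward; lengths in m; the calibration is good to about 2 mm. A picture is of the moment at which its call begins.
- bot.hand_in(): hands the job in; it is judged then, once.
The state is a dict: "t": time; "q": joint angles; "joint_vel": joint speeds; "joint_torque": joint torques, N m; "eef_pos": TCP position; "tool_rot": TCP orientation; "contact_force": force on the tool from outside, world axes, zero at the start; "torque": the same for the moment, N m; "gripper_width": opening from 0.0 (shut) to 1.0 (fully open); "grasp_force": force on a finger pad.
Only numpy, scipy, OpenCV 4.12 (cv2) and the standard library are available. Lean on these libraries where they do the work, as an engineer would, in place of code of your own. Each camera call takes 0.05 s, during which the arm holds its last target. There are 200 camera calls.

TASK

At the counter of a household-goods shop, swing the brass hasp off its staple and back past upright so that the tongs on the rest are free, then pick up the tongs and close their tips on the green shampoo bar on the display board. Lift the bar about a hand's breadth clear of the board and finish while still holding it up in the tongs: do not put it down or let go. Never touch the green bar with the robot itself, and leave the white and rose bars, the cream jar and the bottle where they stand.

Things in the scene. Friction and masses are not known exactly. Their poses are not given: they have to be found in the camera images.
- rest: Fixed teal tongs rest. Origin on the counter under the tongs' grip point; +x along the tongs to their tips. Plate 190x110x6 mm (x -110 to 80, y -55 to 55); two 16 mm wide cross bars at x -87 and +50, tops at z 20, carry the tongs: below the grip point is only the plate. At x -65: hinge post at y -38 (46 mm tall), staple post with brass wire loop at y +36 (64 mm tall)
- hasp (a joint): Hinged brass hasp barring the tongs: strap 18 mm wide, 5 mm thick, crossing 7.5 mm above the tongs from its hinge (rest's -y side) to the staple (+y side). 0 = level, over the staple; grows as the free end swings up and over towards the rest's -y; 1.57 = upright; stop at 2.6. Starts at 0 to 0.25. Stays where it is left (hinge friction 0.05 N m, 60 g)
- hasp_hinge (a point): A point on the hasp's hinge axis, fixed to the rest at (-65, -36, 52) mm in the rest's frame; the axis runs along the rest's x
- hasp_tab (a point): Middle of the red pull tab at the hasp's free end, 88.5 mm along the strap from the hinge axis and 18 mm above the strap's mid-plane. Tab 18 mm wide (along the hinge axis), 7 thick, 30 tall, standing up when the hasp is level. Pinch it across the 18 mm, fingers pointing down; it turns between the pads as the hasp swings
- tongs: Loose steel spring tongs, black rubber tips, lying on edge along the rest: 210 mm long, 22 mm tall, 120 g. Origin midway between the arms, under the grip point; +x to the tips, z up; frame fixed to the +y arm. Pivot at x -100. Flat outer grip faces at x -33 to 33, 55 mm apart when open. Tips: plates at x 60 to 104, inner faces 65 mm apart open (outer 77)
- tongs_jaw (a joint): Angle the tongs are closed by: 0 = open (start), about 0.10 = closed on a 46 mm bar, 0.25 = stop. A spring holds them open: squeezed at the grip point they start to close at 8 N and reach a bar at about 10 N. A 4 to 6 N grip carries them open; 20 to 30 N clamps a bar firmly; they reopen when the grip eases
- tongs_grip (a point): Grip point of the tongs: midway between the flat grip faces, 11 mm above the tongs' underside (31 mm above the counter on the rest)
- tongs_tip (a point): Point midway between the open tongs' rubber tips, at half their height: 83 mm ahead of the grip point along the tongs' x
- board: Fixed wooden display board 110 x 290 x 24 mm (x, y, z) on which the three bars stand, about 90 mm apart along its y; origin at the centre of its underside, top at z = 24 mm
- green_bar: Green solid shampoo bar, an upright round puck 46 mm in diameter and 30 mm tall, about 60 g; origin at the centre of its underside. The one to take up
- white_bar: White bar of the same size, to be left alone; origin at the centre of its underside
- rose_bar: Rose-pink bar of the same size, to be left alone; origin at the centre of its underside
- jar: Cream-coloured jar with a green lid, 64 mm in diameter, 62 mm tall, loose, to be left alone; origin at the centre of its underside
- bottle: White bottle with a red cap, 56 mm in diameter, 170 mm tall, loose, to be left alone; origin at the centre of its underside
Things that resemble listed ones, but are neither listed nor needed, are in the scene too. There is more than one size of the rest; the one meant has the size given above.

How it is judged:
By the outcome, as a careful person would: the job done as asked, in the order asked, and still so for the second after the job is handed in, while the arm keeps its last pose, push and grip.
It also fails if it takes over 56 s, if anything falls off the work surface, if the arm or the gripper's body presses on something with over 40 N, if the wrist force passes 120 N, or if a joint passes its speed limit or range.

## Working session

There is one attempt and no reset: what is moved stays moved. The work goes in short steps, Python scripts to look and compute and a shell command to move; the robot and the scene stay as the last step left them, time stands still between calls to the robot, and variables do not carry over. Pictures are saved under pics/ and viewed, at most 10 in all, crops included, and the job is handed in when it is done.

```bash
mkdir -p pics; cat > h.py <<'E'
import numpy as np, cv2
from station import bot
def cam(n):
    d=bot.read_camera(n); d['f']=210/np.tan(np.radians(d['fovy'])/2); np.savez(f'{n}.npz',**d); return d
def load(n): return dict(np.load(f'{n}.npz'))
def cloud(d):
    v,u=np.mgrid[0:420,0:560]; z=d['depth']
    p=np.stack([(u-d['cx'])/d['f']*z,(v-d['cy'])/d['f']*z,z],-1)
    return p@d['pose'][:3,:3].T+d['pose'][:3,3]
def ray(d,u,v,h):
    r=d['pose'][:3,:3]@np.array([(u-d['cx'])/d['f'],(v-d['cy'])/d['f'],1]); o=d['pose'][:3,3]
    return o+r*(h-o[2])/r[2]
E
python3 - <<'E'
from h import *
for n in('scene','top'):
    d=cam(n); cv2.imwrite(f'pics/{n}0.png',cv2.resize(d['pixels'][:,:,::-1],(784,588))); print(n,d['fovy'],d['cx'],d['cy'],d['pose'].round(3).tolist(),(d['depth']>0).mean())
print(bot.get_obs())
E
```

```text
scene 56.90130938885344 279.6008399992922 203.42277012783032 [[0.37, 0.565, -0.738, 1.264], [0.929, -0.24, 0.282, -0.33], [-0.018, -0.79, -0.613, 0.692], [0.0, 0.0, 0.0, 1.0]] 0.9959906462585034
top 47.59833325932466 277.8521309696143 211.86447982155747 [[-0.011, -0.979, 0.203, 0.263], [-1.0, 0.011, -0.004, -0.054], [0.001, -0.203, -0.979, 1.374], [0.0, 0.0, 0.0, 1.0]] 0.9959353741496598
{'t': 0.1, 'q': array([ 1.2029236 ,  0.47771943,  0.0223598 ,  1.55635342, -0.01152573,
        1.10930777, -0.08314343]), 'joint_vel': array([ 0.00115345,  0.00089157,  0.00156322, -0.00365139,  0.00044977,
       -0.00082195,  0.00054599]), 'joint_torque': array([ 4.81112991e-03, -5.97762287e+01,  1.61386371e+00, -2.81951612e+01,
        1.28291489e-02,  5.06625322e-03,  1.70482645e-05]), 'eef_pos': array([ 0.17322866, -0.65183603,  0.23042158]), 'tool_rot': array([-8.14401233e-04,  9.91579523e-01,  1.29496568e-01, -1.59723535e-04]), 'contact_force': array([0.30663501, 0.21790177, 0.12309822]), 'torque': array([-0.01431788,  0.00582212, -0.03918817]), 'grasp_force': 0.0, 'gripper_width': 0.9992707153010367}
```

View pics/scene0.png

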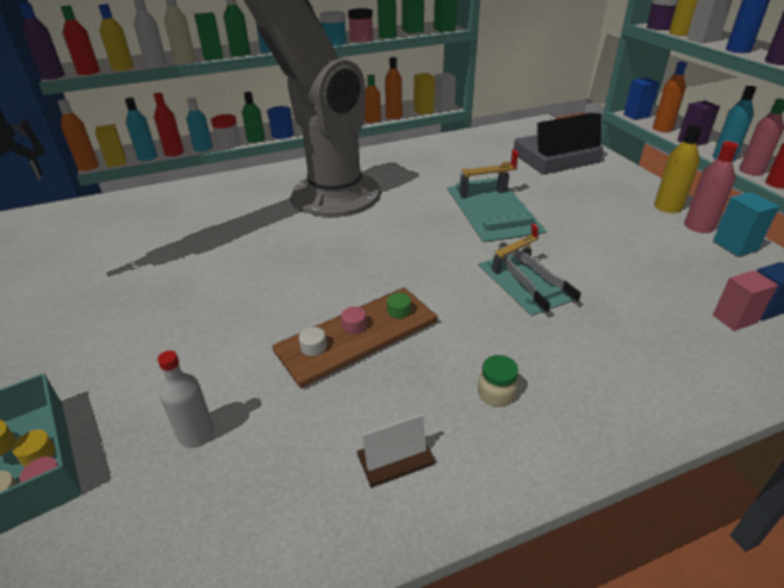

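View pics/top0.png

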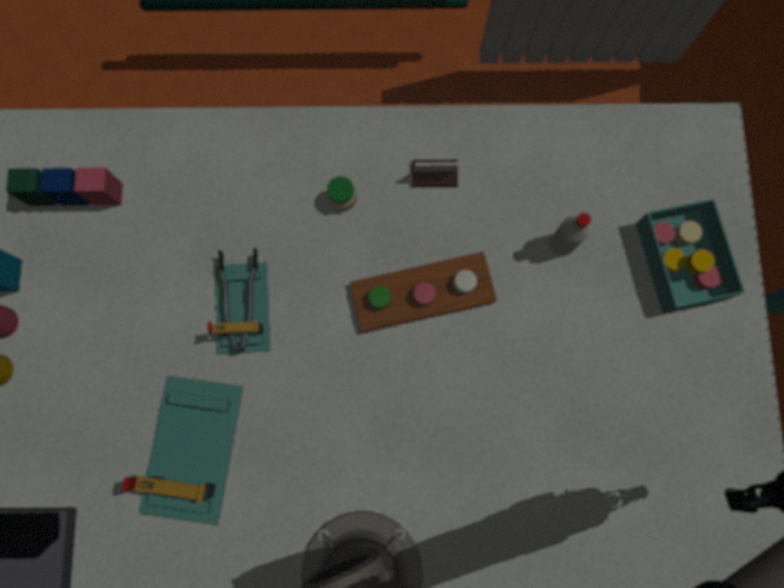

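Top view (784x588 display): rest with tongs at (242,305), red tab at (212,328); a larger empty look-alike rest at (192,450). Bars sit on the board: green (379,297), rose (425,293), white (465,281). The jar with its green lid is at (341,192), the bottle at (572,232). By scale the (242,305) plate is about 190 mm and the other about 290 mm, so the one with the tongs fits; I'll confirm by measurement and a crop.

```bash
cat > m.py <<'E'
from h import *
import sys
def rect(P): # P Nx2 in m
    r=cv2.minAreaRect((P*1000).astype(np.float32)); return np.round(r[0],1),np.round(r[1],1),round(r[2],1)
for n in('top','scene'):
    d=load(n); C=cloud(d); hsv=cv2.cvtColor(d['pixels'],cv2.COLOR_RGB2HSV); H,S,V=cv2.split(hsv)
    x,y,z=C[...,0],C[...,1],C[...,2]
    reg=(x>.3)&(x<1.05)&(y>-.45)&(y<.45)&(z<.2)
    M={'teal':(H>75)&(H<95)&(S>80)&(z<.04),'green':(H>50)&(H<75)&(S>120)&(z>.03),'rose':((H>165)|(H<3))&(S>80)&(z>.03)&(y<.2),
       'red':((H>172)|(H<6))&(S>150)&(z>.05),'brass':(H>12)&(H<25)&(S>140)&(z>.03),'black':(V<40)&(z>.005)&(z<.06),'wood':(H<15)&(S>100)&(z>.015)&(z<.032)}
    print(n)
    for k,m in M.items():
        m=(m&reg).astype(np.uint8); c,l,st,_=cv2.connectedComponentsWithStats(m)
        for i in range(1,c):
            if st[i,4]<12: continue
            P=C[l==i]; print(k,st[i].tolist(),'med',np.median(P,0).round(3),'z5-95',np.percentile(P[:,2],[5,95]).round(3),rect(P[:,:2]))
E
python3 m.py
python3 - <<'E'
from h import *
d=load('scene'); a=d['pixels'][150:235,335:430]
e=load('top')['pixels'][170:260,140:210]
A=cv2.resize(a,None,fx=4.5,fy=4.5,interpolation=3); B=cv2.resize(e,None,fx=4.5,fy=4.5,interpolation=3)
im=np.zeros((420,430+320,3),np.uint8); im[:A.shape[0],:A.shape[1]]=A; im[:B.shape[0],432:432+B.shape[1]]=B
cv2.imwrite('pics/crop.png',im[:,:,::-1])
E
```

```text
top
teal [160, 189, 20, 40, 516] med [0.567 0.259 0.007] z5-95 [0.001 0.022] (array([559. , 258.5]), array([118.8,  57.8]), 2.9)
teal [175, 188, 17, 63, 540] med [0.518 0.21  0.007] z5-95 [0.001 0.021] (array([528.4, 219.5]), array([184.5,  48.7]), 2.3)
teal [155, 201, 5, 29, 89] med [0.537 0.297 0.006] z5-95 [0.001 0.011] (array([540.6, 296.8]), array([83., 12.]), 4.7)
teal [169, 239, 4, 5, 15] med [0.46  0.251 0.018] z5-95 [0.005 0.024] (array([460.8, 251.9]), array([15.6,  8.8]), 30.1)
teal [156, 240, 11, 12, 97] med [0.447 0.281 0.007] z5-95 [0.001 0.021] (array([450.1, 280.4]), array([32.6, 29.1]), 0.3)
teal [114, 270, 58, 29, 1392] med [0.334 0.329 0.009] z5-95 [0.004 0.031] (array([340.6, 325.6]), array([159.3,  79.2]), 89.4)
green [234, 127, 18, 18, 231] med [0.763 0.04  0.062] z5-95 [0.057 0.066] (array([763.2,  41.9]), array([50. , 49.5]), 13.1)
green [264, 205, 14, 15, 169] med [ 0.536 -0.04   0.053] z5-95 [0.048 0.058] (array([536.1, -38.2]), array([37. , 40.3]), 89.8)
rose [412, 152, 10, 10, 73] med [ 0.657 -0.427  0.169] z5-95 [0.161 0.174] (array([ 658.9, -428.1]), arr
[... 1968 characters left out ...]
168] z5-95 [0.157 0.169] (array([ 663.2, -429.3]), array([22.5, 23.6]), 55.8)
brass [377, 168, 6, 4, 12] med [0.475 0.289 0.068] z5-95 [0.066 0.069] (array([475.6, 289. ]), array([13.3,  9. ]), 7.8)
brass [355, 171, 23, 13, 89] med [0.481 0.235 0.057] z5-95 [0.053 0.064] (array([479.5, 238.5]), array([20.4, 72.4]), 6.3)
black [402, 202, 12, 13, 74] med [0.623 0.287 0.031] z5-95 [0.022 0.041] (array([621.2, 286.6]), array([43.3,  4.1]), 3.1)
black [382, 209, 10, 13, 72] med [0.627 0.216 0.033] z5-95 [0.023 0.041] (array([626.2, 216.8]), array([39. ,  4.8]), 0.5)
wood [195, 206, 117, 69, 2476] med [ 0.578 -0.154  0.022] z5-95 [0.019 0.024] (array([ 557.2, -130.6]), array([110.5, 287.7]), 12.7)
```

View pics/crop.png

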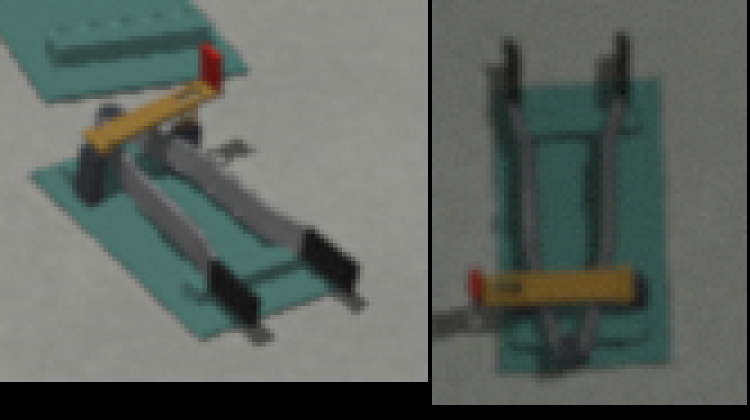

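The crop shows the rest with tongs, its brass hasp (slightly raised) and the red tab, left crop (210,65). The plate is about 190 mm by 105-110 mm, so this is the right rest; the other is larger and empty. Next I'll refine the poses.

```bash
cat > go.py <<'E'
from h import *
from scipy.spatial.transform import Rotation as R
def st():
    o=bot.get_obs(); q=o['tool_rot']; return o,R.from_quat([*q[1:],q[0]]).as_matrix()
def go(p,psi):  # target TCP (m), tool-x heading (deg)
    o,M=st(); d=M.T@(np.array(p)-o['eef_pos'])*100
    a=np.degrees(np.arctan2(M[1,0],M[0,0])); s=(a-psi+180)%360-180
    print('shift cm',d.round(2),'spin',np.radians(s).round(3),'psi now',a.round(1),'tcp',o['eef_pos'].round(4))
E
python3 - <<'E'
from h import *
for n in('top','scene'):
    d=load(n); C=cloud(d); H,S,V=cv2.split(cv2.cvtColor(d['pixels'],cv2.COLOR_RGB2HSV))
    near=(C[...,0]>.4)&(C[...,0]<.68)&(C[...,1]>.19)&(C[...,1]<.33)
    m=(H>75)&(H<95)&(S>80)&(C[...,2]<.012)&near
    v,u=np.nonzero(m); P=np.array([ray(d,a,b,.006)[:2] for a,b in zip(u,v)])
    r=cv2.minAreaRect((P*1000).astype(np.float32)); print(n,'plate',np.round(r[0],1),np.round(r[1],1),round(r[2],1))
    for nm,m in(('green',(H>50)&(H<75)&(S>120)&(C[...,1]<0)&(C[...,1]>-.1)&(C[...,2]>.03)&(C[...,0]<.6)),('rose',((H>165)|(H<3))&(S>80)&(C[...,2]>.03)&(C[...,1]<-.08)&(C[...,1]>-.2)&(C[...,0]<.6))):
        m=m&(np.abs(C[...,2]-.054)<(.004 if n=='scene' else .012))
        v,u=np.nonzero(m); P=np.array([ray(d,a,b,.054)[:2] for a,b in zip(u,v)])
        c=cv2.minEnclosingCircle((P*1000).astype(np.float32)); print(nm,np.round(c[0],1),round(c[1],1),P.mean(0).round(4))
    # tongs tips: black
    m=(V<45)&near&(C[...,0]>.58)&(C[...,2]>.015)
    for s in(0,1):
        k=m&((C[...,1]>.255)==s)&(np.abs(C[...,2]-.041)<.006); v,u=np.nonzero(k)
        P=np.array([ray(d,a,b,.042)[:2] for a,b in zip(u,v)]); print('tip',len(P),P.mean(0).round(4),P.min(0).round(4),P.max(0).round(4))
    m=((H>172)|(H<6))&(S>130)&near&(C[...,2]>.05); print('tab',C[m].mean(0).round(4))
    m=(H>12)&(H<25)&(S>140)&near&(C[...,2]>.03); P=C[m]
    A=np.c_[P[:,1],np.ones(len(P))]; print('hasp slope z/y',np.linalg.lstsq(A,P[:,2],rcond=None)[0],'x/y',np.linalg.lstsq(A,P[:,0],rcond=None)[0],P.mean(0))
E
```

```text
top plate [526.5 248.3] [183.7 103.9] 3.6
green [535.9 -38.9] 21.0 [ 0.5361 -0.0385]
rose [ 542.8 -129.7] 22.9 [ 0.5428 -0.1291]
tip 27 [0.618 0.219] [0.6026 0.2164] [0.6384 0.2228]
tip 25 [0.614  0.2893] [0.6004 0.2854] [0.6362 0.2921]
tab [0.4727 0.2906 0.0956]
hasp slope z/y [0.12810973 0.02839671] x/y [-0.07828172  0.49518344] [0.47586687 0.24675714 0.0600087 ]
scene plate [532.9 241.8] [182.4  99.3] 4.0
green [544.7 -41.5] 21.9 [ 0.5448 -0.0421]
rose [ 550.7 -132.4] 23.5 [ 0.5496 -0.1318]
tip 31 [0.6295 0.2137] [0.6072 0.2094] [0.6515 0.219 ]
tip 22 [0.6276 0.2839] [0.6071 0.2802] [0.6463 0.2874]
tab [0.4776 0.2904 0.0863]
hasp slope z/y [0.17093762 0.01761284] x/y [-0.08971908  0.50185185] [0.48013994 0.24199884 0.05897954]
```

```bash
python3 - <<'E'
from go import *
go([.6,-.25,.30],30); go([.477,.29,.20],93)
for n in('top','scene'):
    d=load(n);C=cloud(d);S=cv2.cvtColor(d['pixels'],cv2.COLOR_RGB2HSV)
    m=(C[...,0]>.45)&(C[...,0]<.95)&(abs(C[...,1])<.4)&(abs(C[...,2])<.015)&(S[...,1]<40); P=C[m]
    print(n,np.linalg.lstsq(np.c_[P[:,:2],np.ones(len(P))],P[:,2],rcond=None)[0].round(4))
E
```

```text
shift cm [ 51.56 -27.89  -6.92] spin -0.264 psi now 14.9 tcp [ 0.1732 -0.6518  0.2304]
shift cm [ 53.55 -83.22   3.17] spin -1.363 psi now 14.9 tcp [ 0.1732 -0.6518  0.2304]
top [ 0.0011 -0.0007 -0.0006]
scene [ 0.0013  0.0001 -0.0024]
```

```bash
W='[51.6,-27.9,-6.9,-0.26]'; python3 -m jog '[[51.6,-27.9,-6.9,-0.26],[51.6,-27.9,-6.9,-0.26],[51.6,-27.9,-6.9,-0.26],[51.6,-27.9,-6.9,-0.26],[51.6,-27.9,-6.9,-0.26],[51.6,-27.9,-6.9,-0.26],[51.6,-27.9,-6.9,-0.26],[51.6,-27.9,-6.9,-0.26],[51.6,-27.9,-6.9,-0.26],[51.6,-27.9,-6.9,-0.26],[51.6,-27.9,-6.9,-0.26],[51.6,-27.9,-6.9,-0.26],[51.6,-27.9,-6.9,-0.26],[51.6,-27.9,-6.9,-0.26],[51.6,-27.9,-6.9,-0.26],[51.6,-27.9,-6.9,-0.26]]' -1; python3 -c "
from go import *
go([.477,.29,.20],93)"
```

```text
t: 1.43
eef_pos: [0.6031, -0.2454, 0.3]
tool_rot: [-0.001, 0.965, 0.26, 0.001]
contact_force: [-1.0, -0.0, 0.4]
gripper_width: 0.997
grasp_force: 0.0
shift cm [ 16.01 -52.6   10.11] spin -1.096 psi now 30.2 tcp [ 0.6031 -0.2454  0.3   ]
```

```bash
python3 -m jog '[[16,-52.6,10,-1.1],[16,-52.6,10,-1.1],[16,-52.6,10,-1.1],[16,-52.6,10,-1.1],[16,-52.6,10,-1.1],[16,-52.6,10,-1.1],[16,-52.6,10,-1.1],[16,-52.6,10,-1.1],[16,-52.6,10,-1.1],[16,-52.6,10,-1.1],[16,-52.6,10,-1.1],[16,-52.6,10,-1.1],[16,-52.6,10,-1.1],[16,-52.6,10,-1.1],[16,-52.6,10,-1.1],[16,-52.6,10,-1.1],[16,-52.6,10,-1.1],[16,-52.6,10,-1.1]]' ; python3 -c "
from go import *
go([.477,.29,.20],93)
a=cam('scene');b=cam('top')
A=cv2.resize(a['pixels'][90:230,320:450],None,fx=3,fy=3);B=cv2.resize(b['pixels'][150:290,110:240],None,fx=3,fy=3)
cv2.imwrite('pics/hov.png',np.hstack([A,B])[:,:,::-1])
for d in(a,b):
  for p in([.477,.29,.2],[.477,.29,.087]):
    R=d['pose'];c=R[:3,:3].T@(np.array(p)-R[:3,3]);print(c[0]/c[2]*d['f']+d['cx'],c[1]/c[2]*d['f']+d['cy'])
"
```

```text
t: 2.93
eef_pos: [0.4791, 0.2834, 0.2002]
tool_rot: [0.001, 0.691, 0.723, -0.0]
contact_force: [0.7, -0.9, -0.0]
gripper_width: 0.999
grasp_force: 0.0
shift cm [ 0.67 -0.18  0.02] spin -0.007 psi now 92.6 tcp [0.4791 0.2834 0.2002]
387.1908912284414 128.51040958675188
381.26067257544764 163.83478690145358
138.73528182894063 224.5028859019587
150.49895039438968 231.80445290344073
```

View pics/hov.png

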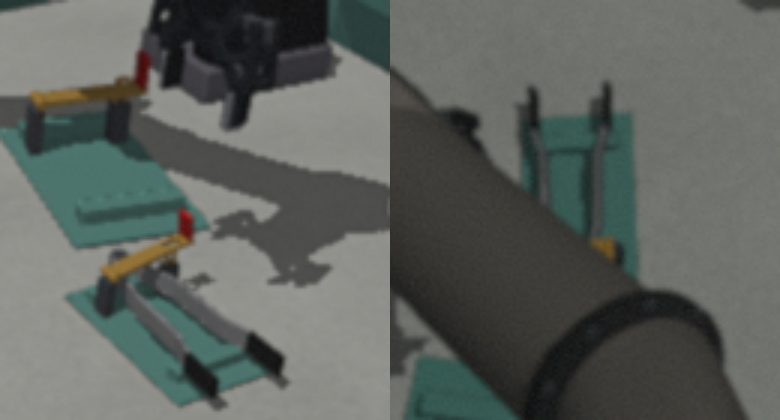

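```bash
python3 -c "
from go import *
o,M=st();print(o['eef_pos'])
for n in('scene','top'):
  d=load(n);C=cloud(d);x,y,z=C[...,0],C[...,1],C[...,2]
  for zl,zh in((.20,.215),(.215,.23),(.23,.25)):
    m=(z>zl)&(z<zh)&(x>.38)&(x<.6)&(y>.2)&(y<.36)
    for s in(0,1):
      k=m&((x>.48)==s)
      if k.sum()>5:
        P=C[k];print(n,zl,s,k.sum(),P.min(0).round(4),P.max(0).round(4))
d=load('scene');C=cloud(d)
i=(C[...,2]>.15)&(C[...,0]>.48)&(C[...,0]<.6)&(C[...,1]>.2)&(C[...,1]<.36);print('lowest',C[i][:,2].min())
"
```

```text
[0.47894249 0.2839457  0.20039162]
scene 0.2 0 7 [0.4332 0.271  0.2118] [0.4392 0.288  0.2143]
scene 0.215 0 37 [0.4329 0.2673 0.2152] [0.4416 0.2923 0.2297]
scene 0.215 1 43 [0.5207 0.2719 0.2151] [0.5384 0.2923 0.2297]
scene 0.23 0 63 [0.4218 0.2662 0.2307] [0.4399 0.2921 0.2498]
scene 0.23 1 64 [0.5215 0.2721 0.2302] [0.5386 0.2911 0.2496]
top 0.23 1 6 [0.5269 0.2745 0.2335] [0.5313 0.2761 0.2489]
lowest 0.21066511613820083
```

```bash
python3 -c "
from go import *
go([.474,.291,.068],94)"
```

```text
shift cm [ 0.74 -0.47 13.24] spin -0.024 psi now 92.6 tcp [0.4789 0.2839 0.2004]
```

```bash
python3 -m jog '[[0.7,-0.5,3,-0.02],[0.7,-0.5,6,-0.02],[0.7,-0.5,9,-0.02],[0.7,-0.5,11,-0.02],[0.7,-0.5,12.5,-0.02],[0.7,-0.5,13.2,-0.02],[0.7,-0.5,13.2,-0.02],[0.7,-0.5,13.2,-0.02]]' && python3 -m jog '[[0,0,0,0],[0,0,0,0],[0,0,0,0],[0,0,0,0],[0,0,0,0],[0,0,0,0],[0,0,0,0],[0,0,0,0],[0,0,0,0],[0,0,0,0]]' 1 20; python3 -c "
from go import *
o,M=st();print(o['eef_pos'])
a=cam('scene')
cv2.imwrite('pics/pinch.png',cv2.resize(a['pixels'][110:220,320:450],None,fx=4,fy=4)[:,:,::-1])"
```

```text
t: 3.7
eef_pos: [0.4732, 0.2923, 0.0688]
tool_rot: [0.0, 0.683, 0.731, 0.0]
contact_force: [0.3, 0.3, -0.9]
gripper_width: 1.002
grasp_force: 0.0
t: 4.53
eef_pos: [0.4734, 0.2928, 0.0686]
tool_rot: [0.0, 0.682, 0.731, 0.001]
contact_force: [3.7, 0.6, 0.7]
gripper_width: 0.202
grasp_force: 24.0
[0.47337167 0.29278671 0.06856899]
```

View pics/pinch.png

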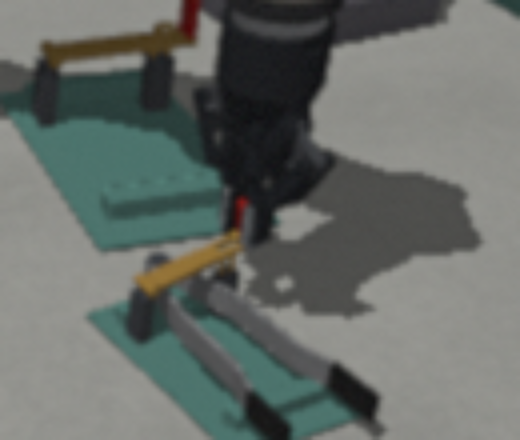

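```bash
python3 -m jog '[[-0.4,0,-0.9,0],[-0.9,0,-1.75,0],[-1.55,0,-2.55,0],[-2.25,0,-3.25,0],[-3,0,-3.9,0],[-3.8,0,-4.45,0],[-4.7,0,-4.9,0],[-5.6,0,-5.25,0],[-5.6,0,-5.25,0]]'; python3 -c "
from go import *
o,M=st();print(o['contact_force'],o['torque'],M.round(3)[0])"
```

```text
t: 5.33
eef_pos: [0.4771, 0.2356, 0.1216]
tool_rot: [0.0, 0.683, 0.73, 0.0]
contact_force: [3.8, 1.5, -0.7]
gripper_width: 0.204
grasp_force: 20.6
[ 3.79266097  1.53321739 -0.67529741] [ 0.35376628 -0.82536371 -0.07062685] [-0.067  0.998  0.001]
```

```bash
python3 -m jog '[[-0.95,0,-0.25,0],[-1.95,0,-0.4,0],[-2.95,0,-0.45,0],[-3.95,0,-0.35,0],[-4.9,0,-0.15,0],[-5.85,0,0.1,0],[-6.75,0,0.5,0],[-7.65,0,1,0],[-8.45,0,1.55,0],[-8.45,0,1.55,0],[-8.45,0,1.55,0]]'; python3 -m jog '[[0,0,0,0],[0,0,0,0],[0,0,0,0],[0,0,0,0],[0,0,0,0],[0,0,0,0]]' -1; python3 -m jog '[[0,0,-3,0],[0,0,-6,0],[0,0,-9,0],[0,0,-11,0],[0,0,-12,0],[0,0,-12,0]]'; python3 -c "
from go import *
go([.543,.2465,.15],184);go([.543,.2465,.15],4)
a=cam('scene');b=cam('top')
A=cv2.resize(a['pixels'][130:240,320:450],None,fx=3,fy=3);B=cv2.resize(b['pixels'][160:270,110:240],None,fx=3,fy=3)
cv2.imwrite('pics/open.png',np.hstack([A,B])[:,:,::-1])
print(bot.get_obs()['q'])"
```

```text
t: 6.25
eef_pos: [0.4825, 0.1504, 0.1044]
tool_rot: [0.0, 0.683, 0.73, -0.001]
contact_force: [4.2, -1.4, 2.6]
gripper_width: 0.207
grasp_force: 20.4
t: 6.75
eef_pos: [0.482, 0.1524, 0.1051]
tool_rot: [-0.0, 0.682, 0.731, -0.0]
contact_force: [0.6, 0.5, 0.4]
gripper_width: 1.0
grasp_force: 0.0
t: 7.25
eef_pos: [0.4835, 0.1529, 0.2273]
tool_rot: [0.001, 0.682, 0.731, 0.002]
contact_force: [-0.3, 0.0, -0.6]
gripper_width: 1.001
grasp_force: 0.0
shift cm [8.92 6.55 7.76] spin -1.572 psi now 93.9 tcp [0.4835 0.1529 0.2273]
shift cm [8.92 6.55 7.76] spin 1.57 psi now 93.9 tcp [0.4835 0.1529 0.2273]
[ 0.14396865  0.27372098 -0.67015728  1.92582526  0.19984389  1.0092962
 -0.54657569]
```

View pics/open.png

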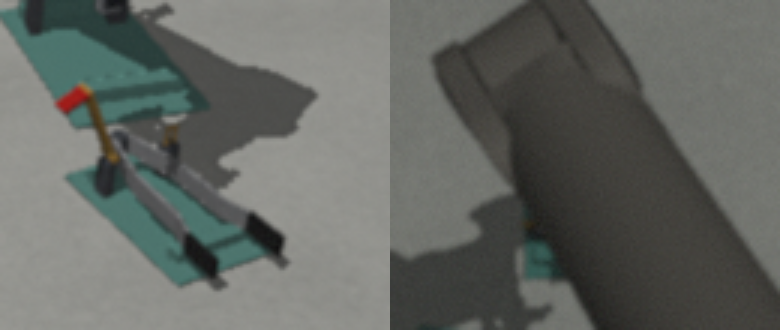

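```bash
python3 -c "
from go import *
d=load('scene');C=cloud(d)-[.0025,-.002,-.002];H,S,V=cv2.split(cv2.cvtColor(d['pixels'],cv2.COLOR_RGB2HSV))
x,y,z=C[...,0],C[...,1],C[...,2]
m=(z>.026)&(z<.046)&(x>.44)&(x<.68)&(y>.19)&(y<.31)
c=np.cos(np.radians(4));s=np.sin(np.radians(4))
X=(x-.543)*c+(y-.2465)*s;Y=-(x-.543)*s+(y-.2465)*c
for a in range(-40,110,10):
  k=m&(X>=a/1000)&(X<(a+10)/1000)
  yy=np.sort(Y[k])*1000
  lo=yy[yy<0];hi=yy[yy>0]
  print(a,len(lo),lo.mean().round(1) if len(lo) else '',len(hi),hi.mean().round(1) if len(hi) else '')
k=m&(V<60)&(X>.05);print('tip X range',np.sort(X[k])[[0,1,2,-3,-2,-1]],X[k&(Y>0)].min(),X[k&(Y<0)].max(),X[k&(Y>0)].max())
"
```

```text
-40 16 -20.3 16 28.7
-30 14 -20.8 14 28.7
-20 12 -21.4 16 28.8
-10 15 -22.0 15 28.7
0 12 -21.8 16 29.2
10 17 -22.5 13 29.3
20 14 -23.0 17 29.6
30 9 -25.3 21 31.0
40 12 -28.0 19 34.3
50 12 -31.6 18 36.8
60 20 -33.0 19 37.1
70 16 -34.3 20 37.7
80 21 -33.7 21 37.3
90 22 -33.4 22 38.1
100 1 -35.0 1 38.9
tip X range [0.05385446 0.05466245 0.05531793 0.09898633 0.09917408 0.10016961] 0.05531792875724042 0.1001696080748972 0.09898632834373139
```

```bash
python3 -c "
from go import *
go([.539,.250,.10],183.5)"; python3 -m jog '[[9.5,6.2,2,-0.12],[9.5,6.2,4,-0.25],[9.5,6.2,5,-0.37],[9.5,6.2,6,-0.5],[9.5,6.2,7,-0.62],[9.5,6.2,8,-0.75],[9.5,6.2,9,-0.87],[9.5,6.2,10,-1],[9.5,6.2,11,-1.12],[9.5,6.2,12,-1.25],[9.5,6.2,12.7,-1.37],[9.5,6.2,12.7,-1.5],[9.5,6.2,12.7,-1.56],[9.5,6.2,12.7,-1.56],[9.5,6.2,12.7,-1.56]]'; python3 -c "
from go import *
go([.539,.250,.009],183.5)"
```

```text
shift cm [ 9.39  6.38 12.43] spin -1.563 psi now 93.9 tcp [0.4819 0.152  0.2244]
t: 8.6
eef_pos: [0.5366, 0.2511, 0.0965]
tool_rot: [-0.001, -0.028, 1.0, -0.0]
contact_force: [0.1, -0.6, -0.1]
gripper_width: 1.003
grasp_force: 0.0
shift cm [-0.26 -0.12  8.75] spin -0.005 psi now -176.8 tcp [0.5366 0.2511 0.0965]
```

```bash
python3 -m jog '[[-0.2,-0.1,3,0],[-0.2,-0.1,5.5,0],[-0.2,-0.1,7.5,0],[-0.2,-0.1,8.5,0],[-0.2,-0.1,8.8,0],[-0.2,-0.1,8.8,0],[-0.2,-0.1,8.8,0]]'; python3 -m jog '[[0,0,0,0],[0,0,0,0],[0,0,0,0],[0,0,0,0],[0,0,0,0],[0,0,0,0],[0,0,0,0],[0,0,0,0]]' -0.28 20;  python3 -m jog '[[0,0,0,0],[0,0,0,0],[0,0,0,0],[0,0,0,0]]' -0.32 20
```

```text
t: 9.18
eef_pos: [0.5401, 0.2512, 0.0112]
tool_rot: [0.0, -0.029, 1.0, 0.0]
contact_force: [0.1, -0.2, 0.1]
gripper_width: 1.0
grasp_force: 0.0
t: 9.85
eef_pos: [0.5405, 0.2511, 0.0115]
tool_rot: [0.001, -0.029, 1.0, 0.0]
contact_force: [-1.1, -0.5, 6.3]
gripper_width: 0.644
grasp_force: 9.5
t: 10.18
eef_pos: [0.5399, 0.2508, 0.0104]
tool_rot: [0.0, -0.029, 1.0, 0.0]
contact_force: [0.0, 1.4, 1.3]
gripper_width: 0.661
grasp_force: 0.6
```

```bash
python3 -m jog '[[0,0,0,0],[0,0,0,0],[0,0,0,0],[0,0,0,0],[0,0,0,0]]' -0.28 20; python3 -m jog '[[0,0,-0.5,0],[0,0,-1.2,0],[0,0,-2,0],[0,0,-3,0],[0,0,-4,0],[0,0,-5,0],[0,0,-6,0],[0,0,-6,0],[0,0,-6,0]]'; python3 -c "
from go import *
a=cam('scene');b=cam('top')
A=cv2.resize(a['pixels'][120:250,320:450],None,fx=3,fy=3);B=cv2.resize(b['pixels'][150:280,110:240],None,fx=3,fy=3)
cv2.imwrite('pics/lift.png',np.hstack([A,B])[:,:,::-1])"
```

```text
t: 10.6
eef_pos: [0.5399, 0.251, 0.0106]
tool_rot: [0.0, -0.029, 1.0, 0.0]
contact_force: [-0.3, 0.7, 4.4]
gripper_width: 0.642
grasp_force: 9.1
t: 11.35
eef_pos: [0.5402, 0.2507, 0.0712]
tool_rot: [0.001, -0.029, 1.0, 0.0]
contact_force: [-0.0, 0.1, -1.2]
gripper_width: 0.637
grasp_force: 7.4
```

View pics/lift.png

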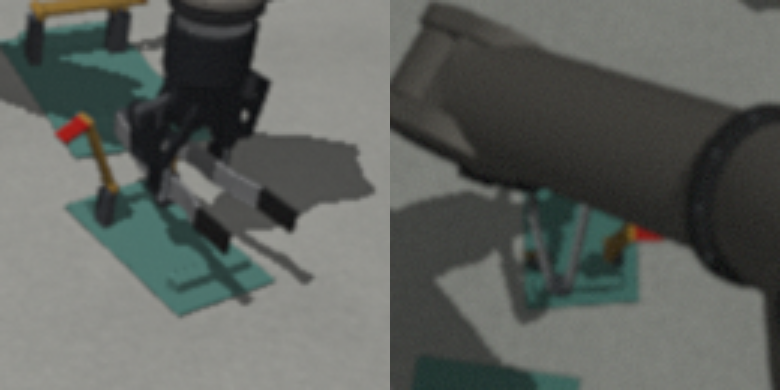

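```bash
python3 -c "
from go import *
o,M=st();t=o['eef_pos'];print(t)
d=load('scene');C=cloud(d);V=d['pixels'].max(2)
x,y,z=C[...,0],C[...,1],C[...,2]
h=np.radians(3.3);c,s=np.cos(h),np.sin(h)
X=(x-t[0])*c+(y-t[1])*s;Y=-(x-t[0])*s+(y-t[1])*c
m=(V<70)&(X>.045)&(X<.13)&(abs(Y)<.06)&(z>.06)&(z<.14)
for k in(m&(Y<0),m&(Y>0)):
  print(k.sum(),'X',np.percentile(X[k],[1,50,99]).round(4),'Y',np.percentile(Y[k],[5,50,95]).round(4),'z',np.percentile(z[k],[2,50,98]).round(4), np.polyfit(X[k],z[k],1).round(3),np.polyfit(X[k],Y[k],1).round(3))
m=(X>-.03)&(X<.05)&(abs(Y)<.06)&(z>.06)&(z<.12)
print(X[m].size)
"
```

```text
[0.53957586 0.25021909 0.07000787]
108 X [0.0588 0.0839 0.1053] Y [-0.0407 -0.0388 -0.0348] z [0.082  0.0946 0.1028] [0.008 0.093] [-0.025 -0.036]
112 X [0.0602 0.084  0.1062] Y [0.0289 0.0308 0.0342] z [0.0793 0.093  0.1022] [0.063 0.087] [0.003 0.031]
394
```

```bash
python3 -m jog '[[0,0,-2,0],[0,0,-5,0],[0,0,-8,0],[0,0,-11,0],[0,0,-13,0],[0,0,-13,0]]';python3 -c "
from go import *
h=np.radians(-77);g=np.array([.542,-.0395])-.080*np.array([np.cos(h),np.sin(h)]);print(g)
go([*g,.16],103)"
```

```text
t: 11.95
eef_pos: [0.5413, 0.2523, 0.2043]
tool_rot: [0.003, -0.029, 1.0, 0.001]
contact_force: [0.7, 0.3, -1.1]
gripper_width: 0.64
grasp_force: 7.4
[0.52400392 0.03844961]
shift cm [  3.   -21.26   4.36] spin 1.402 psi now -176.7 tcp [0.5413 0.2523 0.2043]
```

```bash
python3 -m jog '[[0.2,-1,0,0.08],[0.4,-2.5,0,0.17],[0.6,-4,0,0.27],[0.8,-6,0,0.37],[1,-8,0,0.47],[1.3,-10,0,0.57],[1.6,-12,0,0.67],[1.9,-14,0,0.77],[2.2,-16,0,0.87],[2.5,-18,1,0.97],[2.8,-19.5,2,1.07],[3,-20.5,3,1.17],[3,-21,4,1.27],[3,-21.2,4.3,1.36],[3,-21.2,4.3,1.4],[3,-21.2,4.3,1.4],[3,-21.2,4.3,1.4],[3,-21.2,4.3,1.4]]';python3 -c "
from go import *
go([.524,.0384,.16],103)
cam('scene');cam('top')
o,M=st();t=o['eef_pos'];print(t)
h=np.radians(-77);c,s=np.cos(h),np.sin(h)
for n in('scene','top'):
  d=load(n);C=cloud(d);V=d['pixels'].max(2);H,S,_=cv2.split(cv2.cvtColor(d['pixels'],cv2.COLOR_RGB2HSV))
  x,y,z=C[...,0],C[...,1],C[...,2]
  X=(x-t[0])*c+(y-t[1])*s;Y=-(x-t[0])*s+(y-t[1])*c
  m=(V<70)&(X>.045)&(X<.13)&(abs(Y)<.06)&(z>t[2]-.01)&(z<t[2]+.045)
  for k in(m&(Y<0),m&(Y>0)):
    if k.sum()>5: print(n,k.sum(),'X',np.percentile(X[k],[1,50,99]).round(4),'Y',np.percentile(Y[k],[5,50,95]).round(4),'z',np.percentile(z[k],[2,50,98]).round(4),np.polyfit(X[k],z[k],1).round(3),np.polyfit(X[k],Y[k],1).round(3))
  k=(H>50)&(H<75)&(S>110)&(z>.045)&(z<.062)&(x<.6)&(y<.02)&(y>-.1);k=k&(abs(X)<.14)
  v,u=np.nonzero(k);P=np.array([ray(d,a,b,.054)[:2] for a,b in zip(u,v)]);q=P-t[:2];XX=q@[c,s];YY=q@[-s,c]
  print(n,'bar',k.sum(),np.percentile(XX,[0,100]).round(4),np.percentile(YY,[0,100]).round(4))
"
```

```text
t: 13.45
eef_pos: [0.5218, 0.0373, 0.1568]
tool_rot: [-0.0, 0.621, 0.784, -0.0]
contact_force: [0.6, -0.7, -1.7]
gripper_width: 0.64
grasp_force: 7.4
shift cm [ 0.06  0.24 -0.32] spin 0.004 psi now 103.2 tcp [0.5218 0.0373 0.1568]
[0.52205599 0.03735007 0.15715149]
scene 117 X [0.0606 0.0837 0.1047] Y [-0.0341 -0.0319 -0.0303] z [0.1674 0.178  0.188 ] [0.012 0.177] [-0.02 -0.03]
scene 143 X [0.0455 0.0804 0.1054] Y [0.032  0.037  0.0388] z [0.1672 0.1778 0.1874] [0.022 0.176] [0.074 0.031]
scene bar 160 [0.0618 0.106 ] [-0.0166  0.0301]
top 8 X [0.0966 0.0999 0.1015] Y [-0.0372 -0.0354 -0.0325] z [0.1723 0.1878 0.1915] [-1.348  0.32 ] [-0.413  0.006]
top 41 X [0.0717 0.0869 0.1021] Y [0.0319 0.0332 0.0359] z [0.1677 0.1847 0.1914] [-0.11   0.192] [0.005 0.033]Traceback (most recent call last):
  File "<string>", line 15, in <module>
    v,u=np.nonzero(k);P=np.array([ray(d,a,b,.054)[:2] for a,b in zip(u,v)]);q=P-t[:2];XX=q@[c,s];YY=q@[-s,c]
                                                                              ~^~~~~~
ValueError: operands could not be broadcast together with shapes (0,) (2,)
```

```bash
python3 -m jog '[[0,0,3,0],[0,0,6,0],[0,0,8,0],[0,0,9.5,0],[0,0,10,0],[0,0,10,0],[0,0,10,0]]';python3 -c "
from go import *
a=cam('scene');b=cam('top');print(st()[0]['eef_pos'])
A=cv2.resize(a['pixels'][160:260,230:330],None,fx=4,fy=4,interpolation=3);B=cv2.resize(b['pixels'][165:265,220:320],None,fx=4,fy=4,interpolation=3)
cv2.imwrite('pics/near.png',np.hstack([A,B])[:,:,::-1])"
```

```text
t: 14.13
eef_pos: [0.5226, 0.0374, 0.0579]
tool_rot: [0.0, 0.622, 0.783, 0.0]
contact_force: [0.4, -1.1, -0.7]
gripper_width: 0.64
grasp_force: 7.4
[0.52309811 0.0373967  0.05847231]
```

View pics/near.png

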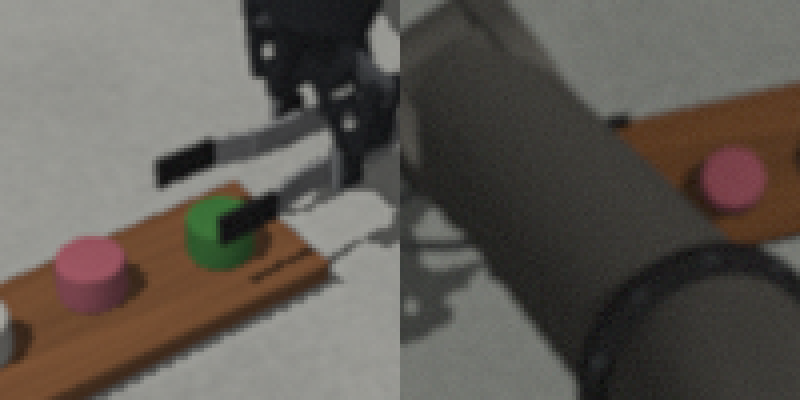

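```bash
python3 -c "
from go import *
for n in('scene','top'):
  d=load(n);im=cv2.cvtColor(cv2.imread(f'pics/{n}0.png'),cv2.COLOR_BGR2HSV);H,S,V=cv2.split(im)
  for nm,(a,b) in(('green',(45,80)),('rose',(160,180))):
    m=((H>a)&(H<b)&(S>90)).astype(np.uint8);c,l,s,ce=cv2.connectedComponentsWithStats(m)
    for i in range(1,c):
      if 150<s[i,4]<900:
        x,y,w,h=s[i,:4];u=(x+(w-1)/2+.5)/1.4-.5;v=(y+(h-1)/2+.5)/1.4-.5
        r=ray(d,u,v,.039)
        if .45<r[0]<.62 and -.2<r[1]<.02: print(n,nm,s[i],r.round(4))
d=load('scene');C=cloud(d)
V=d['pixels'].max(2);t=st()[0]['eef_pos'];h=np.radians(-77);c,s=np.cos(h),np.sin(h)
x,y,z=C[...,0],C[...,1],C[...,2]
X=(x-t[0])*c+(y-t[1])*s;Y=-(x-t[0])*s+(y-t[1])*c
m=(V<70)&(X>.055)&(X<.13)&(abs(Y)<.06)&(z>.065)&(z<.1)
for k in(m&(Y<0),m&(Y>0)):
    print(k.sum(),'X',np.percentile(X[k],[1,50,99]).round(4),'Y',np.percentile(Y[k],[5,50,95]).round(4),'z',np.percentile(z[k],[2,50,98]).round(4))
"
```

```text
scene green [388 293  23  25 479] [ 0.5401 -0.0392  0.039 ]
scene rose [341 307  25  26 531] [ 0.5454 -0.1318  0.039 ]
top green [369 287  21  22 367] [ 0.5376 -0.0382  0.039 ]
top rose [413 283  23  22 365] [ 0.545  -0.1304  0.039 ]
105 X [0.0588 0.0826 0.1051] Y [-0.0347 -0.0324 -0.0301] z [0.069  0.0792 0.089 ]
119 X [0.0557 0.0833 0.1053] Y [0.0337 0.0367 0.0388] z [0.0679 0.0796 0.088 ]
```

```bash
python3 -m jog '[[0.3,-0.1,0,0],[0.3,-0.1,0.8,0],[0.3,-0.1,1.6,0],[0.3,-0.1,2.4,0],[0.3,-0.1,3.1,0],[0.3,-0.1,3.6,0],[0.3,-0.1,3.7,0],[0.3,-0.1,3.7,0],[0.3,-0.1,3.7,0]]'; python3 -m jog '[[0,0,0,0],[0,0,0,0],[0,0,0,0],[0,0,0,0],[0,0,0,0],[0,0,0,0],[0,0,0,0],[0,0,0,0],[0,0,0,0],[0,0,0,0]]' 0 28;  python3 -m jog '[[0,0,0,0],[0,0,0,0],[0,0,0,0]]'
```

```text
t: 14.98
eef_pos: [0.5206, 0.04, 0.0203]
tool_rot: [-0.0, 0.622, 0.783, 0.0]
contact_force: [-0.3, 0.0, -0.5]
gripper_width: 0.638
grasp_force: 7.4
t: 15.82
eef_pos: [0.5207, 0.04, 0.0204]
tool_rot: [0.0, 0.622, 0.783, 0.0]
contact_force: [1.0, 0.4, -0.4]
gripper_width: 0.519
grasp_force: 30.2
t: 16.07
eef_pos: [0.5207, 0.0399, 0.0204]
tool_rot: [0.0, 0.622, 0.783, 0.0]
contact_force: [2.6, 1.1, -0.1]
gripper_width: 0.519
grasp_force: 30.2
```

```bash
python3 -m jog '[[0,0,-0.2,0],[0,0,-0.6,0],[0,0,-1.2,0],[0,0,-2,0],[0,0,-2.8,0],[0,0,-3.6,0],[0,0,-4.4,0],[0,0,-5.2,0],[0,0,-6,0],[0,0,-6.8,0],[0,0,-7.6,0],[0,0,-8.2,0],[0,0,-8.7,0],[0,0,-9,0],[0,0,-9,0],[0,0,-9,0],[0,0,-9,0],[0,0,-9,0],[0,0,-9,0],[0,0,-9,0]]'; python3 -c "
from go import *
a=cam('scene')
A=cv2.resize(a['pixels'][110:310,200:400],None,fx=3,fy=3,interpolation=3)
cv2.imwrite('pics/held.png',A[:,:,::-1])"
```

```text
t: 17.73
eef_pos: [0.5203, 0.0398, 0.11]
tool_rot: [-0.0, 0.622, 0.783, -0.0]
contact_force: [-0.6, 0.2, -1.4]
gripper_width: 0.523
grasp_force: 30.2
```

View pics/held.png

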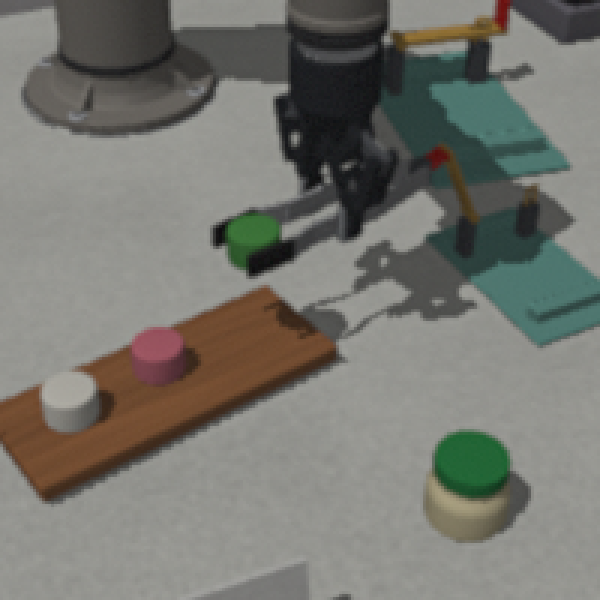

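The green bar is held level in the tips at (253,240), clear of the board, with rose, white and jar undisturbed. The tongs' rear end is close to the hasp tab (437,157), so I'll move gently away from it.

```bash
python3 -m jog '[[-0.2,0.1,0,0],[-0.6,0.3,0,0],[-1.2,0.6,0,0],[-1.8,1,0,0],[-2.4,1.4,0,0],[-2.8,1.8,0,0],[-3,2,0,0],[-3,2,0,0],[-3,2,0,0],[-3,2,0,0],[-3,2,0,0],[-3,2,0,0],[-3,2,0,0],[-3,2,0,0]]'; python3 -c "
from go import *
a=cam('scene')
A=cv2.resize(a['pixels'][110:310,200:400],None,fx=3,fy=3,interpolation=3)
cv2.imwrite('pics/held2.png',A[:,:,::-1])"
```

```text
t: 18.95
eef_pos: [0.5467, 0.0153, 0.1104]
tool_rot: [0.0, 0.622, 0.783, -0.0]
contact_force: [-0.3, -0.1, -2.0]
gripper_width: 0.521
grasp_force: 30.2
```

View pics/held2.png

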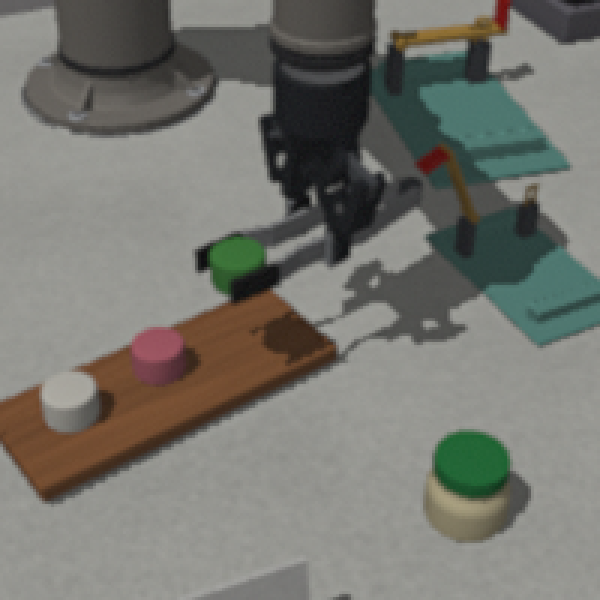

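The bar at (238,263) is firmly in the tips about 90 mm above the board. The tongs are clear of the hasp, which leans back past upright at (455,185), and the bars and jar are in place. Handing in.

```bash
python3 -c "
from station import bot
print(bot.hand_in())"
```

```text
the job is handed in; nothing more can be done
None
```

I swung the hasp back past upright, picked up the tongs, and handed the job in at about 19 s with the green bar held in the tongs about 90 mm above the board; the white and rose bars and the jar are in place, and I kept clear of the bottle, though the last pictures did not include it.

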